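# Roll the pocket torch out of its spring clips and lay it on the organizer's pen rest

## Robot

A 6-joint arm with a two-finger parallel gripper is mounted at the origin on the work surface. World frame = base frame: x ahead of the robot, y to its left, z up, the work surface at z = 0. Lengths are in m, angles in rad, forces in N, time in s.
With the tool pointing down it reaches from about 0.275 to 1 m from the base axis. Payload 8.4 kg.
Tool frame: the origin (TCP) lies on the centre line of the jaws, within the pads' length; the fingertips stand 14 mm ahead of it and the grasp point (between the pads) lies 5 mm behind it; z points along the fingers, y is the line along which they close (so a half turn about z gives the same grasp; the last joint's range is limited). The gripper opens to 85 mm and grips with 20 to 120 N. Pads are 22 mm wide; open, the fingers measure 114 mm over their backs; the gripper's body (76 mm by 85 mm) begins 54 mm behind the grasp point. The pads swing forward as they close: fully open they stand 13 mm farther back than shut.
Start: joints at [1.323, 0.353, 1.633, -0, 1.155, -0.002], TCP at [0.152, 0.606, 0.245] pointing down, gripper open.
Joint ranges: [-2.63, 2.63], [-0.92, 2.1], [0.06, 2.66], [-1.3, 4.44], [0, 2.69], [-3.02, 3.02]. Speed limits (rad/s): [2.22, 2.22, 2.79, 3.14, 3.14, 3.14].

## Interface

Orientations are given as a 3x3 rotation matrix whose columns are the frame's x, y, z axes.
In Python, from bench import sensors, imaging, close_job gives the robot as it stands. The module is installed in compiled form; this text tells all that it offers.
- The arm moves only by the tool step_arm, never from a script. Its argument "steps" is one flat list of numbers, 5 for each row, row after row: the shift along the tool's x, y, z in m, then the turn about the tool's z in rad, then the gripper command: -1 is shut, 1 is fully open, values between are in proportion. A call has 1 to 5 rows; each row shifts and turns the commanded pose from where the row before left it, along the tool's axes as they then stand; what a row does not reach is not made up. A row lasts 1/8 s, in which the tool goes at most 62.5 mm and 10.7 degrees, less where a joint would pass 70% of its speed; a pose out of reach is approached as far as the arm can. A call with a gripper value outside its range is refused whole. The fingers move at their own pace and stop on an object; "newtons" is the grip in N (left out, the last holds). Time passes only in rows, so rows that do not move let the fingers close. It gives the time, the measured TCP pose, the force, the opening and the grip force at its end, in the units of the state.
- sensors.get_obs(): the state, without advancing time (a new reading comes with each control period).
- imaging.grab_frame(name): name is "side" or "top" or "wrist"; returns the picture (400x640x3 uint8, blue, green, red); there is no depth.
- imaging.camera_model(name): a dict with "K" (3x3 intrinsics, pixels), "rvec" (rotation vector, rad) and "tvec" (3), from world to camera coordinates, as OpenCV has them; the wrist camera has in their place "T_tool_cam" (4x4, takes a point from camera to tool coordinates, whose origin is the TCP and whose axes are the flange's). Camera axes: x right, y down, z forward; pixel columns grow to the right and rows downward; lengths in m; the calibration is good to about 2 mm. A picture is of the moment at which its call begins: read the wrist's pose just before it. camera_model takes no time and is no camera call.
- close_job(): hands the job in; it is judged then, once.
The state is a dict: "t": time; "qpos": joint angles; "joint_vel": joint speeds; "effort": joint torques, N m; "tcp_pos": TCP position; "tcp_rot": TCP orientation; "contact_force": force on the tool from outside, world axes, zero at the start; "torque": the same for the moment, N m; "grip_width": finger opening in m; "grip_force": force on a finger pad.
Only numpy, scipy, OpenCV 4.12 (cv2) and the standard library are available. Lean on these libraries where they do the work, as an engineer would, in place of code of your own. Each camera call takes 0.05 s, during which the arm holds its last target. There are 200 camera calls.

## Task

Take the aluminium pocket torch out of its spring-clip holder by rolling it sideways past a sprung jaw: tabs above it stop a straight lift, and only one of the two jaws gives, the other being blocked by a hidden catch, so press gently to feel which and do not force it. Then lay the torch in both notches of the pen rest on the organizer's top tier, about centred and set down rather than dropped, let go, and leave the other things on the desk where they are.

Things in the scene. Friction and masses are not known exactly. Their poses are not given: they have to be found in the camera images.
- torch_center (a point): Centre of the pocket torch: a plain aluminium cylinder, 24 mm diameter, 140 mm long, about 110 g, lying level. Its y axis is the long axis (it may roll, so its x and z axes turn about y). At the start it sits in the holder with its centre 52 mm above the desk.
- dock: Torch holder, dark steel, fixed. Origin: on the desk below the clipped torch's centre; y runs along the torch, z up; the same towards -x and +x. Base plate 140 mm in x, 158 in y, 4 thick. Two brackets, 12 mm thick, at y = -56 and +56 mm; seats 40 mm above the desk. From y -38 to +38 mm all higher than 21 mm above the desk is open: fingers fit on either side of the torch.
- tabs (a point): Midway between two rigid tabs (tops 69 mm above the desk, 1 mm clear of the torch, x -8 to +8 mm) that reach over the torch's ends from the holder's end plates and stop a straight lift; axes as the holder's. The end plates stand at y = -75.5 and +75.5 mm.
- jaw_a (a joint): Swing of the sprung jaw on the holder's -x side, rad: 0 upright (holding), grows as it bends outwards, at most 1.15. Two steel leaves, 10 mm wide, at x = -12.5, y = -43.5 and +43.5 mm, on one axle 14 mm above the desk; round 5 mm lips centred 44 mm above the desk.
- jaw_b (a joint): The same for the jaw on the +x side (x = +12.5 mm). One of the two jaws, not always the same, is blocked by a catch hidden under the holder's covers: it gives only about 0.1 rad, and a push of over 20 N is forcing it. The free one yields to a level push of 4 to 12 N on the torch, opens to 0.7 rad, springs back once the torch has moved over 30 mm.
- out_a (a point): Where the torch's centre comes to lie when freed towards -x: 53 mm from the clipped torch, 48 mm above the desk; axes as the holder's. On each bracket a ledge slopes down 7 degrees outwards from the seat to an end stop 12 mm beyond this point (top 47 mm above the desk); past the jaws the torch rolls down to it.
- out_b (a point): The same on the +x side.
- rest (a point): Pen rest on the top tier of the fixed three-tier steel organizer: where the torch's centre lies when it rests in both notches, 162 mm above the desk. y: the torch's long axis there, z up. Two 90 degree V-notches, 8 mm thick, at y = -50 and +50 mm; sides rise to 2 mm below the torch's centre, 15 mm either way in x. Between them all is open down to the floor.
- organizer: Three-tier stainless steel organizer, fixed. Origin on the desk below the pen rest's centre; same axes as the rest. 200 mm in x by 260 mm in y. The top tier's floor is 133 mm above the desk (29 mm below the rest point), its rim 144 mm above the desk.
- succulent: green ceramic succulent pot, 84 mm wide, about 115 mm high with its plant; a bystander, loose. Origin at the centre of its underside.
- tape_dispenser: black tape dispenser, 130 x 50 mm, 76 mm high; a bystander, loose. Origin at the centre of its underside.
- binder_clip_a: small aluminium binder clip, body 22 x 32 mm, 16 mm high; a bystander, loose. Origin at the centre of its underside.
- binder_clip_b: the other binder clip, same size; a bystander, loose. Origin at the centre of its underside.
- mouse: white computer mouse, 105 x 58 mm, 30 mm high; a bystander, loose. Origin at the centre of its underside.
- stapler: stapler, 40 x 140 mm, 48 mm high (long side along its y); a bystander, loose. Origin at the centre of its underside.
Things that resemble listed ones, but are neither listed nor needed, are in the scene too. There is more than one size of the part that bears torch_center; the job needs the middle-sized.

How it is judged:
By the outcome, as a careful person would: the job done as asked, in the order asked, and still so for the second after the job is handed in, with the robot touching nothing.
It also fails if it takes over 70 s, if anything falls off the work surface, if the arm or the gripper's body presses on something with over 40 N, if the wrist force passes 120 N, or if a joint passes its speed limit or range.

## Working session

There is one attempt and no reset: what is moved stays moved. The work goes in short steps, Python scripts to look and compute and a tool call to move; the robot and the scene stay as the last step left them, time stands still between calls to the robot, and variables do not carry over. Pictures are saved under pics/ and viewed, at most 11 in all, crops included, and the job is handed in when it is done.

Besides the shell and the picture viewer there is one more tool, called after "Call:" as a command line: name --argument value ..., lists and objects as JSON in quotes. step_arm: Moves the arm, as the interface text tells. Its arguments: {"type":"object","properties":{"steps":{"type":"array","items":{"type":"number"}},"newtons":{"type":"number"}},"required":["steps"]}

```bash
mkdir -p pics; cat > h.py <<'E'
import numpy as np,cv2
from bench import sensors,imaging
def cam(n,obs=None):
    m=imaging.camera_model(n);K=np.array(m["K"])
    if n=="wrist":
        o=obs or sensors.get_obs();T=np.eye(4);T[:3,:3]=o["tcp_rot"];T[:3,3]=o["tcp_pos"]
        C=T@np.array(m["T_tool_cam"]);return K,C[:3,:3],C[:3,3]
    R=cv2.Rodrigues(np.array(m["rvec"],float))[0];return K,R.T,-R.T@np.array(m["tvec"]).ravel()
def ray(c,u,v):
    K,R,p=c;return p,R@np.linalg.inv(K)@np.array([u,v,1.])
def onz(c,u,v,z):
    p,d=ray(c,u,v);return p+d*(z-p[2])/d[2]
def proj(c,X):
    K,R,p=c;q=K@(R.T@(np.array(X)-p));return q[:2]/q[2]
E
python3 - <<'E'
from h import *
o=sensors.get_obs();print(o)
for n in("top","side"):
    cv2.imwrite(f"pics/{n}0.png",imaging.grab_frame(n));c=cam(n,o);print(n,c[2],c[1][:,2])
E
```

```text
{'t': 0.0, 'qpos': array([ 1.32262429e+00,  3.53643988e-01,  1.63414096e+00,  1.27059528e-05,
        1.15519441e+00, -2.42363462e-03]), 'joint_vel': array([-7.29072296e-04, -6.59344612e-05,  1.37036544e-03, -6.67491800e-04,
       -5.93930356e-04,  1.56090576e-03]), 'effort': array([ 1.94184533e-03, -6.05264354e+01, -3.42069733e+01,  1.34218335e-04,
        9.45371023e-03, -1.94766324e-05]), 'tcp_pos': array([0.1519494 , 0.60577494, 0.24456135]), 'tcp_rot': array([[-9.69954272e-01,  2.43287045e-01, -3.51886084e-04],
       [ 2.43287299e-01,  9.69953345e-01, -1.34135814e-03],
       [ 1.49780254e-05, -1.38666548e-03, -9.99999038e-01]]), 'contact_force': array([-0.61328389,  0.19620963, -0.49945071]), 'torque': array([ 0.07698069, -0.00161298, -0.04046434]), 'grip_force': 0.0, 'grip_width': 0.08509613960429492}
top [ 0.43211209 -0.06643602  1.20342943] [ 0.13846626 -0.00135495 -0.99036623]
side [ 0.41094784 -0.80483221  0.55852753] [ 0.1958414   0.84191447 -0.50281823]
```

View pics/top0.png

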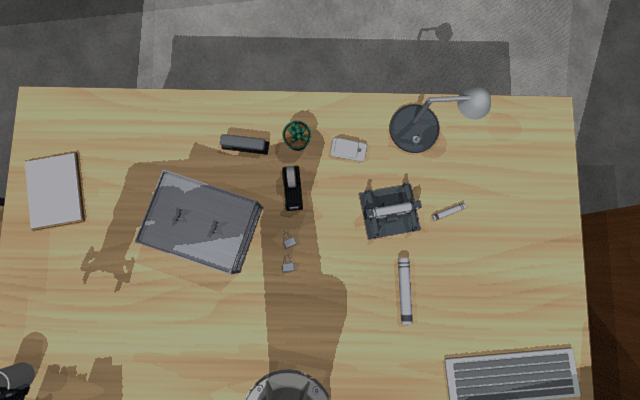

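View pics/side0.png

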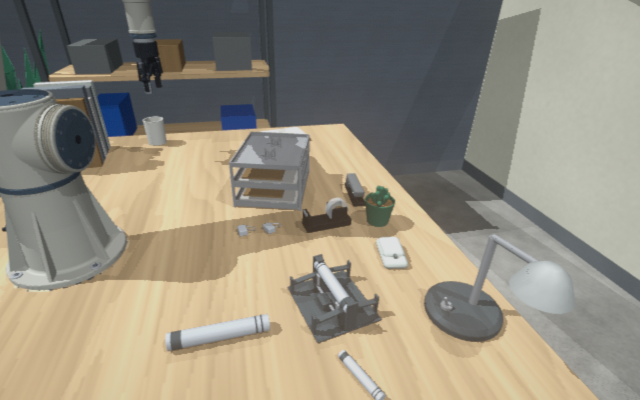

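The top view shows the holder with the torch at about (390,210), the organizer at (200,220) with the pen-rest notches at (180,215) and (215,228). The large and small torches are decoys. In the side view the torch runs from (320,262) to (345,305). I'll crop to enlarge.

```bash
python3 - <<'E'
from h import *
t=cv2.imread("pics/top0.png");s=cv2.imread("pics/side0.png")
f=lambda i,x,y,w,h:cv2.resize(i[y:y+h,x:x+w],(400,300),interpolation=cv2.INTER_CUBIC)
cv2.imwrite("pics/c1.png",np.vstack([np.hstack([f(t,350,175,80,60),f(t,125,160,160,120)]),np.hstack([f(s,280,245,120,90),f(s,220,120,120,90)])]))
c=cam("top")
for u,v in((370,215),(411,209)):print(onz(c,u,v,.064))
for u,v in((180,215),(215,228)):print(onz(c,u,v,.155))
E
```

```text
[ 0.55669917 -0.21990339  0.064     ]
[ 0.57561444 -0.33431037  0.064     ]
[0.53787314 0.2781101  0.155     ]
[0.50627069 0.18704151 0.155     ]
```

View pics/c1.png

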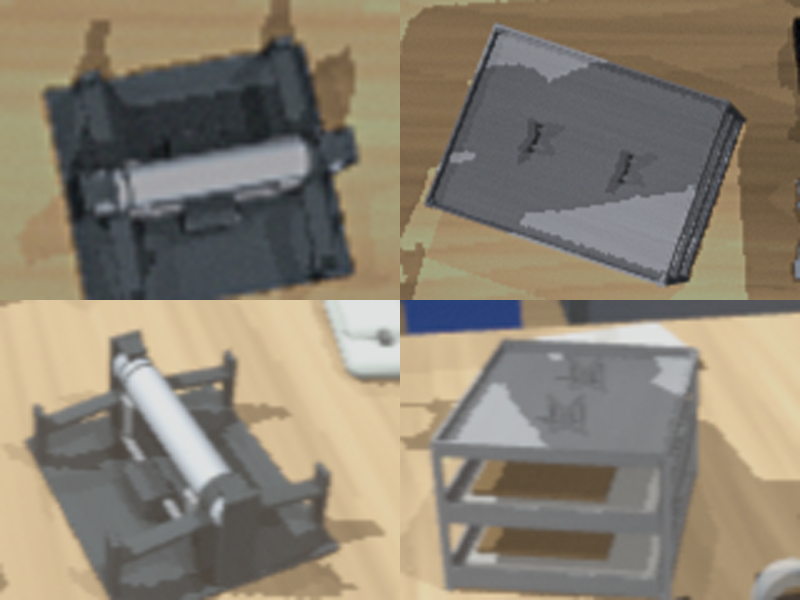

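Call:
step_arm --steps '[-0.031, -0.038, 0, 0, 1, -0.031, -0.038, 0, 0, 1, -0.031, -0.038, 0, 0, 1, -0.031, -0.038, 0, 0, 1, -0.031, -0.038, 0, 0, 1]'

```text
t: 0.72
tcp_pos: [0.2565, 0.3826, 0.2451]
tcp_rot: [[-0.97, 0.243, -0.0], [0.243, 0.97, -0.0], [-0.0, -0.0, -1.0]]
contact_force: [1.0, -0.4, 0.6]
grip_width: 0.0852
grip_force: 0.0
```

Call:
step_arm --steps '[-0.031, -0.038, 0, 0, 1, -0.031, -0.038, 0, 0, 1, -0.031, -0.038, 0, 0, 1, -0.031, -0.038, 0, 0, 1, -0.031, -0.038, 0, 0, 1]'

```text
t: 1.35
tcp_pos: [0.3606, 0.1607, 0.2453]
tcp_rot: [[-0.97, 0.243, 0.0], [0.243, 0.97, 0.0], [-0.0, 0.0, -1.0]]
contact_force: [0.8, 0.8, -0.1]
grip_width: 0.0852
grip_force: 0.0
```

Call:
step_arm --steps '[-0.031, -0.038, 0, 0, 1, -0.031, -0.038, 0, 0, 1, -0.031, -0.038, 0, 0, 1, -0.031, -0.038, 0, 0, 1, -0.031, -0.038, 0, 0, 1]'

```text
t: 1.98
tcp_pos: [0.4647, -0.0614, 0.2452]
tcp_rot: [[-0.97, 0.244, -0.0], [0.244, 0.97, 0.0], [0.0, 0.0, -1.0]]
contact_force: [-0.4, -0.3, 0.1]
grip_width: 0.085
grip_force: 0.0
```

Call:
step_arm --steps '[-0.031, -0.038, 0, 0, 1, -0.031, -0.038, 0, 0, 1, -0.031, -0.038, 0, 0, 1, -0.031, -0.038, 0, 0, 1, -0.031, -0.038, 0, 0, 1]'

```text
t: 2.6
tcp_pos: [0.5688, -0.2833, 0.2449]
tcp_rot: [[-0.97, 0.243, -0.001], [0.243, 0.97, 0.0], [0.001, 0.0, -1.0]]
contact_force: [0.1, 0.1, 0.6]
grip_width: 0.0853
grip_force: 0.0
```

Call:
step_arm --steps '[0, 0, 0, 0.166, 1, 0, 0, 0, 0.166, 1, 0, 0, 0, 0.166, 1, 0, 0, 0, 0.166, 1, 0, 0, 0, 0.166, 1]'

```text
t: 3.22
tcp_pos: [0.5683, -0.2817, 0.2448]
tcp_rot: [[-0.47, 0.883, -0.001], [0.883, 0.47, 0.0], [0.001, -0.001, -1.0]]
contact_force: [-0.6, -0.2, 0.7]
grip_width: 0.0854
grip_force: 0.0
```

Call:
step_arm --steps '[0, 0, 0, 0.166, 1, 0, 0, 0, 0.166, 1, 0, 0, 0, 0, 1, 0, 0, 0, 0, 1]'

```text
t: 3.72
tcp_pos: [0.5684, -0.2818, 0.2451]
tcp_rot: [[-0.166, 0.986, -0.0], [0.986, 0.166, 0.0], [0.0, -0.0, -1.0]]
contact_force: [0.3, -0.6, 0.7]
grip_width: 0.0852
grip_force: 0.0
```

```bash
python3 - <<'E'
from h import *
o=sensors.get_obs();print(o["t"],o["tcp_pos"],o["tcp_rot"],o["qpos"])
cv2.imwrite("pics/w1.png",imaging.grab_frame("wrist"));c=cam("wrist",o);print(c[2],c[1][:,2],proj(c,[.566,-.277,.052]))
E
```

```text
3.725 [ 0.56841908 -0.28175099  0.24508648] [[-1.65932967e-01  9.86136975e-01 -3.42955376e-04]
 [ 9.86137022e-01  1.65933009e-01  9.78825202e-05]
 [ 1.53433190e-04 -3.21959056e-04 -9.99999936e-01]] [-4.62511917e-01  3.67854047e-01  1.61206852e+00 -7.13021008e-05
  1.16202068e+00 -6.29187609e-01]
[ 0.55528175 -0.2000181   0.3751482 ] [ 0.05202254 -0.31408261 -0.94796929] [313.7462557  176.82830711]
```

View pics/w1.png

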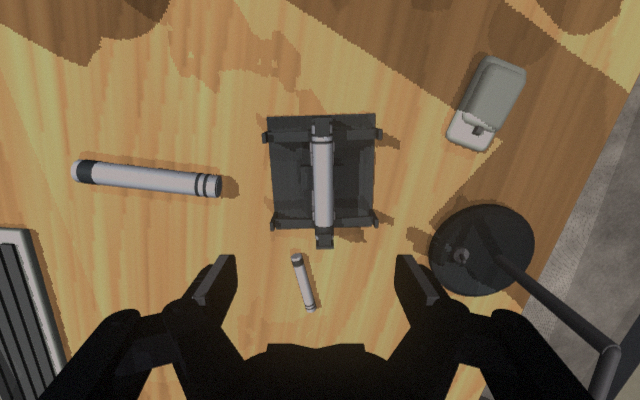

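The wrist view shows the torch upright in the picture from (321,134) to (324,228), in the holder's dark base (268–378, 113–230). I'll fit its axis and get the length centre from the base plate.

```bash
cat >> h.py <<'E'
def axis(img,c,roi,z,th=110):
    x0,y0,x1,y1=roi;g=cv2.cvtColor(img,cv2.COLOR_BGR2GRAY)[y0:y1,x0:x1]
    m=((g>th)*255).astype(np.uint8);k=max(cv2.findContours(m,0,1)[0],key=cv2.contourArea)
    r=cv2.minAreaRect(k.reshape(-1,2)+np.array([x0,y0],np.int32))
    b=cv2.boxPoints(r);e=[np.linalg.norm(b[1]-b[0]),np.linalg.norm(b[2]-b[1])]
    if e[0]>e[1]: p,q=(b[0]+b[3])/2,(b[1]+b[2])/2
    else: p,q=(b[0]+b[1])/2,(b[2]+b[3])/2
    P,Q=onz(c,*p,z),onz(c,*q,z);d=P-Q
    if d[1]<0:d=-d
    print(r,"ends",P.round(4),Q.round(4),"mid",((P+Q)/2).round(4),"len",np.linalg.norm(d),"dir deg",np.degrees(np.arctan2(d[1],d[0])))
E
python3 - <<'E'
from h import *
o=sensors.get_obs();c=cam("wrist",o);i=cv2.imread("pics/w1.png")
g=cv2.cvtColor(i,6)
print(g[180,300:350])
print(g[120:245,322])
axis(i,c,(300,125,350,245),.052)
for p in((267,115),(374.5,113),(377,229),(272,229.5)):print(onz(c,*p,.004))
t=cv2.imread("pics/top0.png");axis(t,cam("top"),(365,198,415,222),.055,120)
E
```

```text
[ 46  60  62  63  61  60  62  54  52  49  51  50  53  93 139 153 162 163
 163 166 163 162 162 163 165 164 161 153 143 125 111  89  78  42  43  42
  46  43  47  46  43  45  47  43  46  44  47  42  43  48]
[ 64  65  64  63  65  66  63  62  63  62  63  66  65  63  60  62  65 114
 158 165 157 120  60  85 134 167 167 165 164 167 164 164 164 166 166 164
 165 163 163 164 164 163 162 166 163 165 165 164 163 164 166 163 164 165
 163 163 163 164 163 165 162 164 160 162 161 162 163 162 164 165 163 164
 164 164 162 165 165 162 163 163 168 160 161 163 163 164 164 165 165 164
 163 167 163 166 162 163 166 161 164 164 165 163 166 164 166 165 144  79
  63  68  63  62  60  46  53  63  65  62  69  62  68  64  66  59  68]
((321.5, 185.0), (82.0, 17.0), 90.0) ends [ 0.5685 -0.2372  0.052 ] [ 0.5863 -0.3387  0.052 ] mid [ 0.5774 -0.288   0.052 ] len 0.103025858422215 dir deg 99.93692497389557
[ 0.49505857 -0.21817065  0.004     ]
[ 0.6306359  -0.19292655  0.004     ]
[ 0.67203937 -0.3505075   0.004     ]
[ 0.5200705  -0.37689885  0.004     ]
((392.3077087402344, 210.03848266601562), (9.21745777130127, 38.242645263671875), 78.69007110595703) ends [ 0.5613 -0.2311  0.055 ] [ 0.5844 -0.3367  0.055 ] mid [ 0.5729 -0.2839  0.055 ] len 0.10810457479311686 dir deg 102.36859233701658
```

```bash
cat >> h.py <<'E'
def rows(img,c,r0,r1,x0,x1,z,th=85):
    g=cv2.cvtColor(img,6).astype(int);P=[]
    for v in range(r0,r1,3):
        k=np.where(g[v,x0:x1]>th)[0]+x0;P.append(onz(c,(k[0]+k[-1])/2,v,z))
    P=np.array(P);s=np.polyfit(P[:,1],P[:,0],1)
    print("x=f(y)",s,"dir deg",90+np.degrees(np.arctan(-s[0])),"resid",np.std(P[:,0]-np.polyval(s,P[:,1])));return s
E
python3 - <<'E'
from h import *
o=sensors.get_obs();c=cam("wrist",o);i=cv2.imread("pics/w1.png")
s=rows(i,c,150,222,305,345,.052);print(np.polyval(s,-.284))
print(o["tcp_rot"][:,1]@(np.array([np.polyval(s,-.284),-.284,0])-o["tcp_pos"]),o["tcp_rot"][:,0]@(np.array([.578,-.284,0])-o["tcp_pos"]))
E
```

```text
x=f(y) [-0.18776982  0.52353915] dir deg 100.63458930041745 resid 0.000592137745195421
0.5768657817363351
0.00803838551660358 -0.0037997210547643847
```

Call:
step_arm --steps '[-0.004, 0.008, 0.03, -0.019, 1, 0, 0, 0.04, 0, 0.5, 0, 0, 0.03, 0, 0.5, 0, 0, 0, 0, 0.5, 0, 0, 0, 0, 0.5]'

```text
t: 4.4
tcp_pos: [0.5777, -0.2848, 0.1465]
tcp_rot: [[-0.182, 0.983, 0.001], [0.983, 0.182, -0.001], [-0.001, 0.001, -1.0]]
contact_force: [0.5, 0.2, 0.9]
grip_width: 0.064
grip_force: 0.0
```

```bash
python3 - <<'E'
from h import *
o=sensors.get_obs();c=cam("wrist",o);i=imaging.grab_frame("wrist");print(o["tcp_pos"])
for X in([.577,-.284,.052],[.566,-.215,.069],[.59,-.357,.069]):print(proj(c,X))
cv2.imwrite("pics/w2.png",i)
E
```

```text
[ 0.57772511 -0.28477438  0.14649286]
[314.03075905 208.16621322]
[316.20531613 125.8707781 ]
[313.49881882 292.69713278]
```

View pics/w2.png

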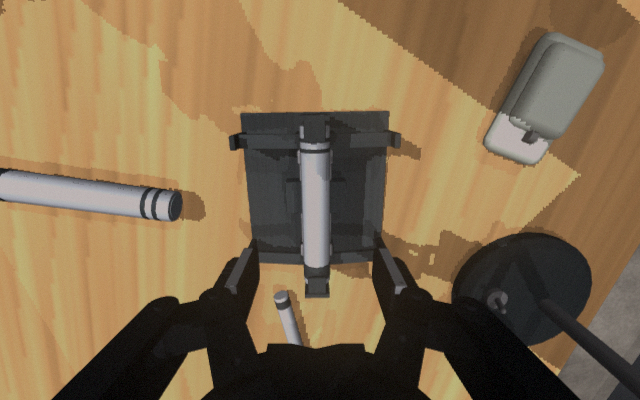

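The torch axis is at column ≈316 (rows 140–268) between the tab plates at (315,125) and (317,290), which agrees with my prediction to a few pixels.

```bash
python3 - <<'E'
from h import *
o=sensors.get_obs();c=cam("wrist",o);i=cv2.imread("pics/w2.png")
s=rows(i,c,160,262,295,338,.052);p=np.array([np.polyval(s,-.284),-.284,0]);print(p,(o["tcp_rot"].T@(p-o["tcp_pos"])).round(4))
print(onz(c,315,117,.069),onz(c,317,297,.069))
E
```

```text
x=f(y) [-0.21142876  0.5175431 ] dir deg 101.93816082078234 resid 0.0006569568902448924
[ 0.57758887 -0.284       0.        ] [ 0.0012 -0.0005  0.1469]
[ 0.56436561 -0.20928546  0.069     ] [ 0.59430421 -0.36150787  0.069     ]
```

Call:
step_arm --steps '[0, 0, 0.04, -0.018, 0.4, 0, 0, 0.04, 0, 0.4, 0, 0, 0.0195, 0, 0.4, 0, 0, 0, 0, -0.1, 0, 0, 0, 0, -0.1]'

```text
t: 5.08
tcp_pos: [0.5782, -0.285, 0.0475]
tcp_rot: [[-0.199, 0.98, 0.002], [0.98, 0.199, -0.001], [-0.002, 0.002, -1.0]]
contact_force: [-0.1, 0.8, 0.4]
grip_width: 0.0385
grip_force: 0.0
```

Call:
step_arm --steps '[0, 0, 0, 0, -0.2, 0, 0, 0, 0, -0.2, 0, 0, 0, 0, -0.2]'

```text
t: 5.45
tcp_pos: [0.5773, -0.2846, 0.0463]
tcp_rot: [[-0.199, 0.98, 0.001], [0.98, 0.199, -0.0], [-0.0, 0.001, -1.0]]
contact_force: [-0.2, -1.1, 0.0]
grip_width: 0.0341
grip_force: 0.0
```

Call:
step_arm --steps '[0, 0.002, 0, 0, -0.2, 0, 0.001, 0, 0, -0.2, 0, 0.001, 0, 0, -0.2, 0, 0, 0, 0, -0.2]'

```text
t: 5.95
tcp_pos: [0.5811, -0.2836, 0.0457]
tcp_rot: [[-0.199, 0.98, -0.0], [0.98, 0.199, 0.0], [0.0, -0.0, -1.0]]
contact_force: [-0.2, 0.1, 0.3]
grip_width: 0.034
grip_force: 0.0
```

Call:
step_arm --steps '[0, 0.001, 0, 0, -0.2, 0, 0, 0, 0, -0.2]'

```text
t: 6.2
tcp_pos: [0.582, -0.2835, 0.0458]
tcp_rot: [[-0.199, 0.98, 0.0], [0.98, 0.199, -0.0], [-0.0, 0.0, -1.0]]
contact_force: [0.2, -0.1, -0.7]
grip_width: 0.0342
grip_force: 0.0
```

Call:
step_arm --steps '[0, 0.001, 0, 0, -0.2, 0, 0, 0, 0, -0.2]'

```text
t: 6.45
tcp_pos: [0.583, -0.2833, 0.0458]
tcp_rot: [[-0.199, 0.98, 0.0], [0.98, 0.199, -0.0], [-0.0, 0.0, -1.0]]
contact_force: [0.7, -0.3, 0.9]
grip_width: 0.0342
grip_force: 0.0
```

Call:
step_arm --steps '[0, 0.0005, 0, 0, -0.2, 0, 0, 0, 0, -0.2]'

```text
t: 6.7
tcp_pos: [0.5833, -0.2832, 0.0458]
tcp_rot: [[-0.199, 0.98, -0.0], [0.98, 0.199, 0.0], [0.0, -0.0, -1.0]]
contact_force: [-0.9, -0.6, 0.2]
grip_width: 0.0344
grip_force: 0.5
```

Contact is starting; continue in half-millimetre steps.

Call:
step_arm --steps '[0, 0.0005, 0, 0, -0.2, 0, 0, 0, 0, -0.2]'

```text
t: 6.95
tcp_pos: [0.5834, -0.2831, 0.0457]
tcp_rot: [[-0.199, 0.98, -0.001], [0.98, 0.199, 0.0], [0.0, -0.001, -1.0]]
contact_force: [-3.8, -2.7, 2.4]
grip_width: 0.0342
grip_force: 2.0
```

Call:
step_arm --steps '[0, 0.0005, 0, 0, -0.2, 0, 0, 0, 0, -0.2]'

```text
t: 7.2
tcp_pos: [0.5838, -0.283, 0.0457]
tcp_rot: [[-0.199, 0.98, -0.001], [0.98, 0.199, 0.0], [0.0, -0.001, -1.0]]
contact_force: [-4.3, -2.2, 2.4]
grip_width: 0.034
grip_force: 2.6
```

Call:
step_arm --steps '[0, 0.0005, 0, 0, -0.2, 0, 0, 0, 0, -0.2]'

```text
t: 7.45
tcp_pos: [0.5843, -0.2829, 0.0457]
tcp_rot: [[-0.199, 0.98, -0.001], [0.98, 0.199, 0.0], [0.0, -0.001, -1.0]]
contact_force: [-4.8, -2.3, 2.3]
grip_width: 0.0342
grip_force: 2.6
```

Call:
step_arm --steps '[0, 0.0005, 0, 0, -0.2, 0, 0.0005, 0, 0, -0.2, 0, 0, 0, 0, -0.2]'

```text
t: 7.82
tcp_pos: [0.5848, -0.2828, 0.0456]
tcp_rot: [[-0.199, 0.98, -0.002], [0.98, 0.199, 0.0], [0.001, -0.002, -1.0]]
contact_force: [-7.1, -3.0, 5.1]
grip_width: 0.0339
grip_force: 3.4
```

Call:
step_arm --steps '[0, 0.0005, 0, 0, -0.2, 0, 0, 0, 0, -0.2]'

```text
t: 8.07
tcp_pos: [0.585, -0.2827, 0.0456]
tcp_rot: [[-0.199, 0.98, -0.003], [0.98, 0.199, 0.0], [0.001, -0.003, -1.0]]
contact_force: [-7.7, -3.4, 4.2]
grip_width: 0.0342
grip_force: 4.1
```

Call:
step_arm --steps '[0, 0.0005, 0, 0, -0.2, 0, 0, 0, 0, -0.2]'

```text
t: 8.32
tcp_pos: [0.5852, -0.2827, 0.0456]
tcp_rot: [[-0.199, 0.98, -0.003], [0.98, 0.199, 0.0], [0.001, -0.003, -1.0]]
contact_force: [-9.4, -3.4, 4.2]
grip_width: 0.0344
grip_force: 4.7
```

Call:
step_arm --steps '[0, -0.006, 0, 0, -0.2, 0, -0.005, 0, 0, -0.2, 0, -0.002, 0, 0, -0.2, 0, 0, 0, 0, -0.2]'

```text
t: 8.82
tcp_pos: [0.5742, -0.2851, 0.0459]
tcp_rot: [[-0.199, 0.98, 0.0], [0.98, 0.199, -0.0], [-0.0, 0.0, -1.0]]
contact_force: [-0.4, -0.6, 0.0]
grip_width: 0.0344
grip_force: 0.0
```

Call:
step_arm --steps '[0, -0.001, 0, 0, -0.2, 0, 0, 0, 0, -0.2]'

```text
t: 9.07
tcp_pos: [0.5732, -0.2852, 0.0458]
tcp_rot: [[-0.199, 0.98, 0.0], [0.98, 0.199, 0.0], [-0.0, 0.0, -1.0]]
contact_force: [0.0, -0.3, 0.1]
grip_width: 0.0342
grip_force: 0.0
```

Call:
step_arm --steps '[0, -0.001, 0, 0, -0.2, 0, 0, 0, 0, -0.2]'

```text
t: 9.32
tcp_pos: [0.5724, -0.2854, 0.0459]
tcp_rot: [[-0.199, 0.98, 0.0], [0.98, 0.199, -0.0], [-0.0, 0.0, -1.0]]
contact_force: [0.9, 0.4, -0.5]
grip_width: 0.034
grip_force: 0.5
```

Call:
step_arm --steps '[0, -0.001, 0, 0, -0.2, 0, 0, 0, 0, -0.2]'

```text
t: 9.57
tcp_pos: [0.5718, -0.2856, 0.0461]
tcp_rot: [[-0.199, 0.98, 0.001], [0.98, 0.199, -0.0], [-0.0, 0.001, -1.0]]
contact_force: [4.0, 1.3, 0.3]
grip_width: 0.0339
grip_force: 1.9
```

Call:
step_arm --steps '[0, -0.001, 0, 0, -0.2, 0, 0, 0, 0, -0.2]'

```text
t: 9.82
tcp_pos: [0.5704, -0.2859, 0.0459]
tcp_rot: [[-0.199, 0.98, 0.0], [0.98, 0.199, -0.0], [-0.0, 0.0, -1.0]]
contact_force: [2.9, 1.9, 1.1]
grip_width: 0.0343
grip_force: 2.0
```

Call:
step_arm --steps '[0, -0.001, 0, 0, -0.2, 0, 0, 0, 0, -0.2]'

```text
t: 10.07
tcp_pos: [0.5692, -0.2861, 0.0459]
tcp_rot: [[-0.199, 0.98, 0.0], [0.98, 0.199, -0.0], [-0.0, 0.0, -1.0]]
contact_force: [3.6, 1.6, 1.3]
grip_width: 0.0341
grip_force: 2.0
```

The −y (tool) side yields smoothly at about 4 N, while the other side stiffened. I'll keep pushing this way.

Call:
step_arm --steps '[0, -0.001, 0, 0, -0.2, 0, -0.001, 0, 0, -0.2, 0, -0.001, 0, 0, -0.2, 0, 0, 0, 0, -0.2]'

```text
t: 10.58
tcp_pos: [0.5664, -0.2867, 0.0459]
tcp_rot: [[-0.199, 0.98, 0.0], [0.98, 0.199, -0.0], [-0.0, 0.0, -1.0]]
contact_force: [4.1, 2.0, 2.1]
grip_width: 0.0343
grip_force: 2.4
```

Call:
step_arm --steps '[0, -0.0015, 0, 0, -0.2, 0, -0.0015, 0, 0, -0.2, 0, -0.0015, 0, 0, -0.2, 0, 0, 0, 0, -0.2]'

```text
t: 11.08
tcp_pos: [0.5628, -0.2876, 0.0465]
tcp_rot: [[-0.198, 0.98, 0.002], [0.98, 0.198, -0.0], [-0.001, 0.002, -1.0]]
contact_force: [5.7, 4.0, 4.7]
grip_width: 0.0343
grip_force: 3.3
```

Call:
step_arm --steps '[0, -0.0015, 0, 0, -0.2, 0, -0.0015, 0, 0, -0.2, 0, -0.0015, 0, 0, -0.2, 0, 0, 0, 0, -0.2]'

```text
t: 11.58
tcp_pos: [0.559, -0.2886, 0.0468]
tcp_rot: [[-0.198, 0.98, 0.003], [0.98, 0.198, -0.001], [-0.001, 0.003, -1.0]]
contact_force: [7.0, 2.9, 5.8]
grip_width: 0.0342
grip_force: 4.0
```

Call:
step_arm --steps '[0, -0.0015, 0, 0, -0.2, 0, -0.0015, 0, 0, -0.2, 0, -0.0015, 0, 0, -0.2, 0, 0, 0, 0, -0.2]'

```text
t: 12.08
tcp_pos: [0.5548, -0.2898, 0.047]
tcp_rot: [[-0.199, 0.98, 0.004], [0.98, 0.199, -0.001], [-0.002, 0.003, -1.0]]
contact_force: [7.3, 2.5, 6.6]
grip_width: 0.0343
grip_force: 3.8
```

Call:
step_arm --steps '[0, -0.0015, 0, 0, -0.2, 0, -0.0015, 0, 0, -0.2, 0, -0.0015, 0, 0, -0.2, 0, 0, 0, 0, -0.2]'

```text
t: 12.58
tcp_pos: [0.55, -0.2908, 0.0468]
tcp_rot: [[-0.199, 0.98, 0.003], [0.98, 0.199, -0.001], [-0.002, 0.003, -1.0]]
contact_force: [6.3, 1.7, 5.7]
grip_width: 0.034
grip_force: 3.2
```

Call:
step_arm --steps '[0, -0.0015, 0, 0, -0.2, 0, -0.0015, 0, 0, -0.2, 0, -0.0015, 0, 0, -0.2, 0, 0, 0, 0, -0.2]'

```text
t: 13.08
tcp_pos: [0.5447, -0.2917, 0.0463]
tcp_rot: [[-0.199, 0.98, 0.001], [0.98, 0.199, -0.001], [-0.001, 0.001, -1.0]]
contact_force: [4.7, -0.7, 2.8]
grip_width: 0.0344
grip_force: 2.1
```

```bash
python3 - <<'E'
from h import *
f=lambda i,x,y,w,h:cv2.resize(i[y:y+h,x:x+w],(400,300),interpolation=cv2.INTER_CUBIC)
s=imaging.grab_frame("side");w=imaging.grab_frame("wrist")
cv2.imwrite("pics/c2.png",np.hstack([f(s,270,235,140,105),cv2.resize(w,(480,300))[:,40:440]]))
E
```

```text
(no output)
```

View pics/c2.png

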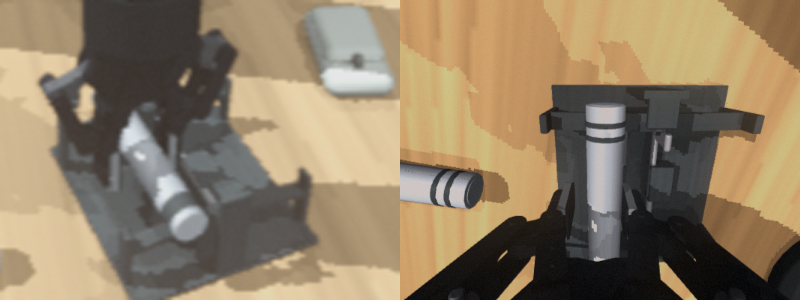

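Torch is past the tabs (about 28 mm out) with the push force falling; the jaw is nearly cleared.

Call:
step_arm --steps '[0, -0.002, 0, 0, -0.2, 0, -0.002, 0, 0, -0.2, 0, -0.002, 0, 0, -0.2, 0, 0, 0, 0, -0.2]'

```text
t: 13.68
tcp_pos: [0.5376, -0.2921, 0.0455]
tcp_rot: [[-0.199, 0.98, -0.001], [0.98, 0.199, 0.001], [0.001, -0.001, -1.0]]
contact_force: [-0.2, -0.5, 0.6]
grip_width: 0.034
grip_force: 0.2
```

Call:
step_arm --steps '[0, -0.003, 0, 0, -0.2, 0, -0.003, 0, 0, -0.2, 0, -0.003, 0, 0, -0.2, 0, 0, 0, 0, -0.2]'

```text
t: 14.18
tcp_pos: [0.5293, -0.2942, 0.0458]
tcp_rot: [[-0.198, 0.98, -0.0], [0.98, 0.198, 0.0], [0.0, -0.0, -1.0]]
contact_force: [0.1, -0.1, 0.1]
grip_width: 0.0344
grip_force: 0.0
```

Call:
step_arm --steps '[0, -0.003, 0.001, 0, -0.2, 0, -0.003, 0.001, 0, -0.2, 0, 0, 0.001, 0, -0.2, 0, 0, 0, 0, -0.2]'

```text
t: 14.68
tcp_pos: [0.5236, -0.2953, 0.0427]
tcp_rot: [[-0.199, 0.98, -0.0], [0.98, 0.199, 0.0], [0.0, -0.0, -1.0]]
contact_force: [-0.9, -0.0, 0.1]
grip_width: 0.0342
grip_force: 0.0
```

Call:
step_arm --steps '[0, 0, 0, 0, -0.4, 0, 0, 0, 0, -0.6, 0, 0, 0, 0, -1, 0, 0, 0, 0, -1, 0, 0, 0, 0, -1]' --newtons 30

```text
t: 15.3
tcp_pos: [0.5257, -0.2955, 0.0434]
tcp_rot: [[-0.198, 0.98, 0.004], [0.98, 0.198, -0.001], [-0.002, 0.003, -1.0]]
contact_force: [5.8, 1.9, 0.4]
grip_width: 0.0229
grip_force: 30.4
```

```bash
python3 - <<'E'
from h import *
o=sensors.get_obs();print(o["grip_width"],o["grip_force"],o["contact_force"])
w=imaging.grab_frame("wrist");cv2.imwrite("pics/w3.png",w)
E
```

```text
0.02287564998479664 30.403338074684143 [5.79721213 1.89702554 0.40373764]
```

View pics/w3.png

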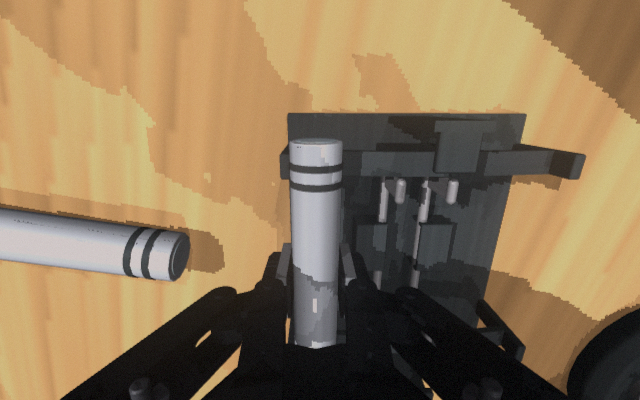

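Gripped: torch held between the pads, its +y end face at about (316,140–165), both jaws upright again. Ease off the stop, then lift.

Call:
step_arm --steps '[0, 0.002, -0.001, 0, -1, 0, 0, -0.02, 0, -1, 0, 0, -0.04, 0, -1, 0, 0, -0.05, 0, -1, 0, 0, -0.05, 0, -1]'

```text
t: 15.98
tcp_pos: [0.5251, -0.2948, 0.2065]
tcp_rot: [[-0.199, 0.98, -0.0], [0.98, 0.199, -0.0], [-0.0, -0.0, -1.0]]
contact_force: [-0.1, 0.1, -0.8]
grip_width: 0.023
grip_force: 30.3
```

Call:
step_arm --steps '[0, 0, -0.06, 0, -1, 0, 0, 0, 0, -1, 0, 0, 0, 0, -1]'

```text
t: 16.35
tcp_pos: [0.525, -0.2947, 0.2642]
tcp_rot: [[-0.199, 0.98, 0.0], [0.98, 0.199, -0.0], [-0.0, 0.0, -1.0]]
contact_force: [0.0, 0.8, -1.9]
grip_width: 0.0233
grip_force: 30.4
```

```bash
python3 - <<'E'
from h import *
o=sensors.get_obs();c=cam("wrist",o);R,p=o["tcp_rot"],o["tcp_pos"];w=imaging.grab_frame("wrist")
print(p,o["grip_force"]);cv2.imwrite("pics/w4.png",w)
g=cv2.cvtColor(w,6);print(g[120:175,316])
G=p-.005*R[:,2]
for v in(138,142,146):
    X=onz(c,316,v,G[2]+.012);print(v,(R.T@(X-p)).round(4))
# organizer from top: refine the notches
t=imaging.grab_frame("top");cv2.imwrite("pics/top2.png",t)
ct=cam("top");gg=cv2.cvtColor(t,6)
print(cv2.findContours(((gg[195:245,165:235]<45)*255).astype(np.uint8),0,2)[0].__len__())
E
```

```text
[ 0.5250206  -0.29468073  0.26423088] 30.426653623580933
[ 58  59  55  58  66  62  65  68  68  69  69  63  65  65  68  60  51  50
  69  86  85  84 105 100  77  97  98  92  92  95  89  93  90  94  90  93
  95  93  90  90  87  94  94  90  90  92  78  34  39  38  38  42  39  51
  82]
138 [ 0.0716  0.0008 -0.017 ]
142 [ 0.07    0.0008 -0.017 ]
146 [ 0.0684  0.0008 -0.017 ]
1
```

Call:
step_arm --steps '[0.047, 0.018, 0, 0, -1, 0.047, 0.018, 0, 0, -1, 0.047, 0.018, 0, 0, -1, 0.047, 0.018, 0, 0, -1, 0.047, 0.018, 0, 0, -1]'

```text
t: 17.08
tcp_pos: [0.5663, -0.045, 0.2621]
tcp_rot: [[-0.199, 0.98, -0.003], [0.98, 0.199, 0.0], [0.001, -0.003, -1.0]]
contact_force: [0.9, -0.2, -0.8]
grip_width: 0.023
grip_force: 30.4
```

Call:
step_arm --steps '[0.047, 0.018, 0, 0, -1, 0.047, 0.018, 0, 0, -1, 0.047, 0.018, 0, 0, -1, 0.047, 0.018, 0, 0, -1, 0.047, 0.018, 0, 0, -1]'

```text
t: 17.7
tcp_pos: [0.6079, 0.2029, 0.2619]
tcp_rot: [[-0.199, 0.98, -0.003], [0.98, 0.199, -0.001], [-0.0, -0.003, -1.0]]
contact_force: [0.6, 0.0, -1.1]
grip_width: 0.0232
grip_force: 30.4
```

Call:
step_arm --steps '[0, 0, 0, 0.177, -1, 0, 0, 0, 0.177, -1, 0, 0, 0, 0.177, -1, 0, 0, 0, 0, -1, 0, 0, 0, 0, -1]'

```text
t: 18.32
tcp_pos: [0.6083, 0.2013, 0.2628]
tcp_rot: [[0.321, 0.947, -0.002], [0.947, -0.321, -0.001], [-0.001, -0.001, -1.0]]
contact_force: [-0.4, 0.4, -1.5]
grip_width: 0.0226
grip_force: 30.4
```

```bash
python3 - <<'E'
from h import *
o=sensors.get_obs();c=cam("wrist",o);print(o["tcp_pos"],o["tcp_rot"],o["grip_force"])
for X in((.538,.278,.155),(.506,.187,.155)):print(proj(c,X))
w=imaging.grab_frame("wrist");cv2.imwrite("pics/w5.png",w)
E
```

```text
[0.60825106 0.20131492 0.26283811] [[ 3.21402916e-01  9.46941178e-01 -1.60341103e-03]
 [ 9.46941989e-01 -3.21404089e-01 -5.30277423e-04]
 [-1.01748439e-03 -1.34790452e-03 -9.99998574e-01]] 30.37990629673004
[208.96762957 148.81668553]
[220.13686372 249.37265243]
```

View pics/w5.png

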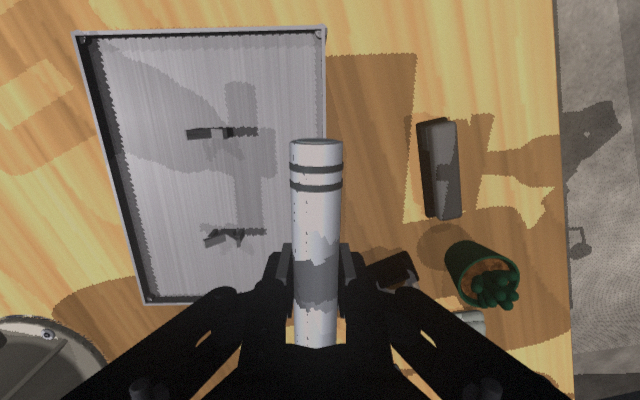

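The organizer shows with rim corners near (75,33), (325,27), (140,303); the notch plates are around (210,132) and (225,237). Enlarge those.

```bash
python3 - <<'E'
from h import *
w=cv2.imread("pics/w5.png")
a=w[115:150,170:250];b=w[220:255,190:270]
f=lambda i:cv2.convertScaleAbs(cv2.resize(i,(800,290),interpolation=cv2.INTER_NEAREST),alpha=1.6)
cv2.imwrite("pics/c3.png",np.vstack([f(a),f(b)]))
c=cam("wrist")
q=[onz(c,*p,.144) for p in((75,33),(326,27),(140,303))];print(q,(q[1]+q[2])/2,[np.degrees(np.arctan2(*(q[0]-q[2])[1::-1])),np.degrees(np.arctan2(*(q[1]-q[0])[1::-1]))],np.linalg.norm(q[0]-q[1]),np.linalg.norm(q[0]-q[2]))
E
```

```text
[array([0.47309126, 0.39455529, 0.144     ]), array([0.66232789, 0.33455815, 0.144     ]), array([0.38950701, 0.15112048, 0.144     ])] [0.52591745 0.24283931 0.144     ] [np.float64(71.04989791007739), np.float64(-17.591126002189615)] 0.19851991356074528 0.2573845999804919
```

View pics/c3.png

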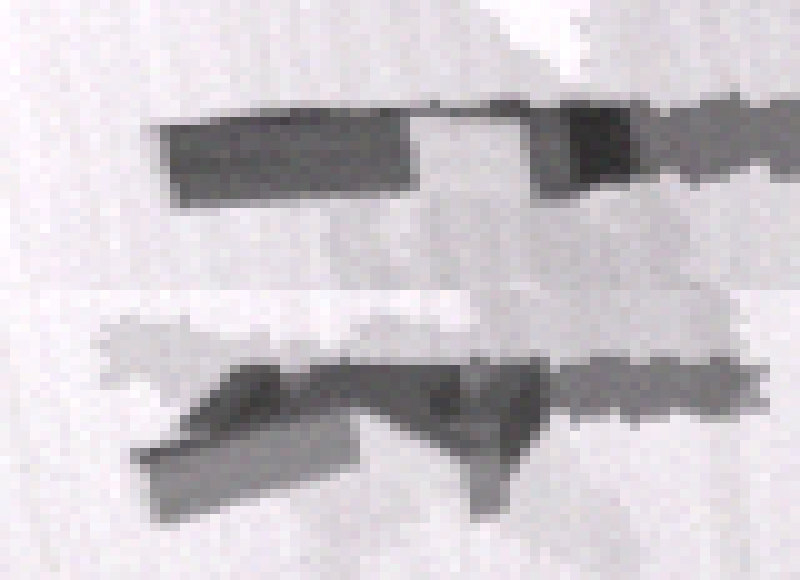

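```bash
python3 - <<'E'
from h import *
c=cam("wrist");o=sensors.get_obs()
L=lambda x,r,u0,v0:(u0+x/10,v0+r/8.29)
A=[L(172,167,170,115),L(531,157,170,115),L(412,150,170,115)]
B=[L(142,195,190,220),L(471,195,190,220),L(360,150,190,220)]
M=[]
for P in(A,B):
    l,r,b=onz(c,*P[0],.16),onz(c,*P[1],.16),onz(c,*P[2],.145)
    print(l,r,b,np.linalg.norm(l-r),(l+r)/2);M.append(((l+r)/2,b))
for k in(0,1):
    d=M[0][k]-M[1][k];print("mid",(M[0][k]+M[1][k])/2,np.linalg.norm(d),np.degrees(np.arctan2(d[1],d[0])))
E
```

```text
[0.52806228 0.29409056 0.16      ] [0.55653919 0.28544389 0.16      ] [0.54190039 0.28981115 0.145     ] 0.029760704700482962 [0.54230073 0.28976723 0.16      ]
[0.49720077 0.19945002 0.16      ] [0.52651741 0.1895103  0.16      ] [0.51151322 0.19274524 0.145     ] 0.030955829667871942 [0.51185909 0.19448016 0.16      ]
mid [0.52707991 0.24212369 0.16      ] 0.1000315836885983 72.28272611149731
mid [0.5267068 0.2412782 0.145    ] 0.10171121348173419 72.61689932129225
```

Call:
step_arm --steps '[0.006, -0.045, 0, -0.014, -1, 0.006, -0.045, 0, 0, -1, 0, 0, 0.03, 0, -1, 0, 0, 0.04, 0, -1, 0, 0, 0, 0, -1]'

```text
t: 19.0
tcp_pos: [0.5251, 0.2407, 0.1913]
tcp_rot: [[0.31, 0.951, -0.005], [0.951, -0.31, -0.002], [-0.004, -0.004, -1.0]]
contact_force: [-0.2, 0.8, 0.0]
grip_width: 0.0232
grip_force: 30.4
```

```bash
python3 - <<'E'
from h import *
o=sensors.get_obs();p=o["tcp_pos"];R=o["tcp_rot"];print(p,R[:,0])
print((R.T@(np.array([.5269,.2420,.157])-p)).round(4))
s=imaging.grab_frame("side");c=cam("side")
print(proj(c,[.5269,.242,.157]))
cv2.imwrite("pics/s5.png",cv2.resize(s[110:210,215:335],(720,600),interpolation=cv2.INTER_CUBIC))
E
```

```text
[0.52513791 0.24069466 0.19129364] [ 0.30993428  0.95075001 -0.00389274]
[0.0019 0.0014 0.0343]
[272.31088993 142.22667931]
```

View pics/s5.png

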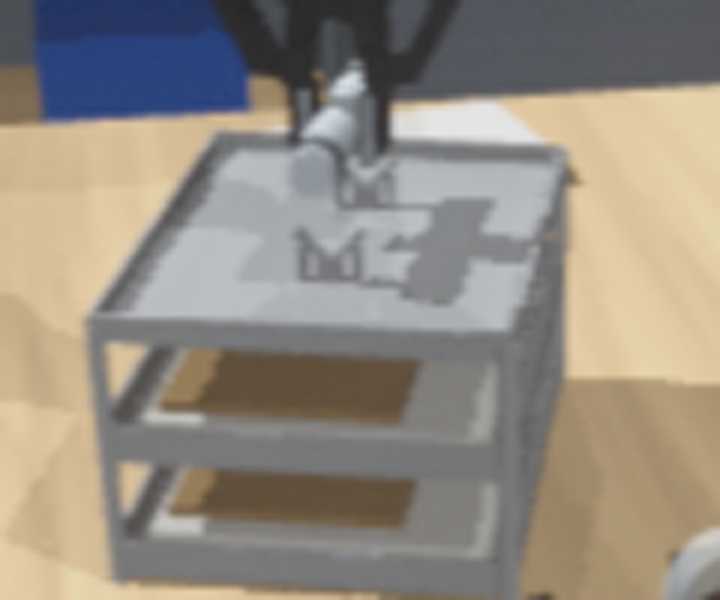

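The side view shows the torch held above both V-notches (near one at crop (330,255)), aligned. Lower.

Call:
step_arm --steps '[0.0, 0.0, 0.01, 0, -1, 0, 0, 0.01, 0, -1, 0, 0, 0, 0, -1, 0, 0, 0, 0, -1]'

```text
t: 19.55
tcp_pos: [0.5273, 0.2416, 0.174]
tcp_rot: [[0.312, 0.95, 0.0], [0.95, -0.312, 0.0], [0.0, 0.0, -1.0]]
contact_force: [0.8, -0.9, -0.4]
grip_width: 0.0232
grip_force: 30.4
```

Call:
step_arm --steps '[0, 0, 0.006, 0, -1, 0, 0, 0.005, 0, -1, 0, 0, 0.002, 0, -1, 0, 0, 0.001, 0, -1, 0, 0, 0, 0, -1]'

```text
t: 20.18
tcp_pos: [0.5272, 0.2416, 0.1598]
tcp_rot: [[0.312, 0.95, 0.0], [0.95, -0.312, -0.0], [-0.0, 0.0, -1.0]]
contact_force: [-0.3, -0.5, -1.0]
grip_width: 0.0228
grip_force: 30.4
```

Call:
step_arm --steps '[0, 0, 0.001, 0, -1, 0, 0, 0, 0, -1]'

```text
t: 20.42
tcp_pos: [0.5272, 0.2415, 0.1588]
tcp_rot: [[0.312, 0.95, 0.0], [0.95, -0.312, 0.0], [0.0, 0.0, -1.0]]
contact_force: [-0.0, -0.4, -0.8]
grip_width: 0.0229
grip_force: 30.4
```

Call:
step_arm --steps '[0, 0, 0.001, 0, -1, 0, 0, 0, 0, -1]'

```text
t: 20.68
tcp_pos: [0.5272, 0.2416, 0.1579]
tcp_rot: [[0.312, 0.95, 0.0], [0.95, -0.312, 0.0], [0.0, 0.0, -1.0]]
contact_force: [-0.3, -0.4, 0.8]
grip_width: 0.0232
grip_force: 30.7
```

Call:
step_arm --steps '[0, 0, 0.001, 0, -1, 0, 0, 0, 0, -1]'

```text
t: 20.92
tcp_pos: [0.5274, 0.2415, 0.1577]
tcp_rot: [[0.312, 0.95, 0.001], [0.95, -0.312, 0.0], [0.0, 0.001, -1.0]]
contact_force: [-2.7, -1.3, 9.3]
grip_width: 0.0227
grip_force: 31.4
```

Call:
step_arm --steps '[0, 0, 0.0005, 0, -1, 0, 0, 0, 0, -1]'

```text
t: 21.18
tcp_pos: [0.5275, 0.2416, 0.1576]
tcp_rot: [[0.312, 0.95, 0.001], [0.95, -0.312, 0.0], [0.0, 0.001, -1.0]]
contact_force: [-4.3, -2.9, 12.7]
grip_width: 0.0229
grip_force: 31.7
```

Call:
step_arm --steps '[0, -0.0005, -0.0005, 0, -1, 0, 0, 0, 0, -0.42, 0, 0, 0, 0, -0.38, 0, 0, 0, 0, -0.3, 0, 0, 0, 0, -0.2]' --newtons 20

```text
t: 21.8
tcp_pos: [0.5266, 0.2417, 0.1566]
tcp_rot: [[0.312, 0.95, -0.0], [0.95, -0.312, -0.0], [-0.0, -0.0, -1.0]]
contact_force: [-0.0, 0.5, 0.4]
grip_width: 0.034
grip_force: 0.0
```

Call:
step_arm --steps '[0, 0, 0, 0, 0, 0, 0, 0, 0, 0, 0, 0, 0, 0, 0]'

```text
t: 22.18
tcp_pos: [0.5267, 0.2417, 0.1568]
tcp_rot: [[0.312, 0.95, 0.0], [0.95, -0.312, -0.0], [0.0, 0.0, -1.0]]
contact_force: [0.1, -0.2, 0.6]
grip_width: 0.0429
grip_force: 0.0
```

Call:
step_arm --steps '[0, 0, -0.01, 0, 0, 0, 0, -0.02, 0, 0, 0, 0, -0.04, 0, 0, 0, 0, -0.05, 0, 0, 0, 0, -0.05, 0, 0]'

```text
t: 22.8
tcp_pos: [0.5264, 0.2416, 0.3291]
tcp_rot: [[0.312, 0.95, 0.0], [0.95, -0.312, 0.0], [0.0, 0.0, -1.0]]
contact_force: [0.8, 0.1, -0.2]
grip_width: 0.0428
grip_force: 0.0
```

Call:
step_arm --steps '[0, 0.06, 0, 0, 0, 0, 0.06, 0, 0, 0, 0, 0.03, 0, 0, 0, 0, 0, 0, 0, 0, 0, 0, 0, 0, 0]'

```text
t: 23.42
tcp_pos: [0.6685, 0.1951, 0.327]
tcp_rot: [[0.312, 0.95, -0.001], [0.95, -0.312, 0.0], [-0.0, -0.001, -1.0]]
contact_force: [0.3, -0.6, -0.4]
grip_width: 0.0427
grip_force: 0.0
```

```bash
python3 - <<'E'
from h import *
o=sensors.get_obs();print(o["t"],o["tcp_pos"],o["contact_force"]);c=cam("wrist",o)
w=imaging.grab_frame("wrist");s=imaging.grab_frame("side");t=imaging.grab_frame("top")
for a in(-70,0,70):
    d=np.radians(72.2);print(a,proj(c,[.5269+a/1e3*np.cos(d),.242+a/1e3*np.sin(d),.162]).round(1))
f=lambda i,x,y,w,h:cv2.resize(i[y:y+h,x:x+w],(400,300),interpolation=cv2.INTER_CUBIC)
cv2.imwrite("pics/f.png",np.vstack([np.hstack([f(s,220,120,100,75),cv2.resize(w,(400,300))]),np.hstack([f(t,125,160,120,90),f(s,210,130,240,180)])]))
cv2.imwrite("pics/w6.png",w)
E
```

```text
23.425 [0.66847614 0.19510151 0.32699342] [ 0.2547673  -0.55119505 -0.41566484]
-70 [190.5 243.6]
0 [181.  186.8]
70 [170.  121.2]
```

View pics/f.png

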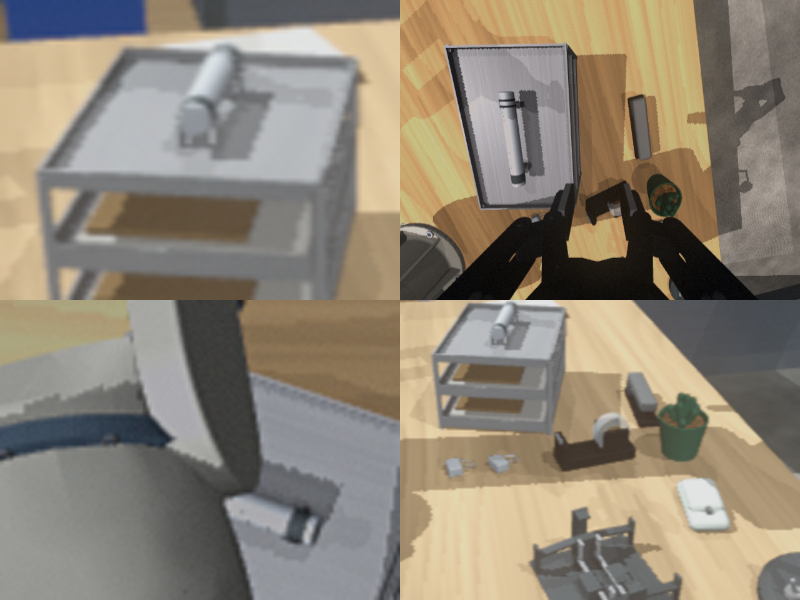

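The torch lies in both notches, spanning about (171,124)–(189,247) in the wrist picture against (170,121)–(190,244) predicted for a centred one. The bystanders are in place and the robot is clear.

```bash
python3 -c "
from bench import close_job
print(close_job())"
```

```text
the job is handed in; nothing more can be done
None
```

The torch was rolled out past the yielding jaw (the side nearest the robot), set down in both notches of the pen rest within about 3 mm of centre, and released; the other things on the desk look unmoved in the last pictures, and the job was handed in at about 24 s.

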